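# Dry-load the laminating press

### The arm

A 7-joint arm with a two-finger parallel gripper is mounted at the origin on a cart in front of the work surface, level with it; the furniture and walls round the work are solid. World frame = base frame: x ahead of the robot, y to its left, z up, the work surface at z = 0. Lengths are in m, angles in degrees, forces in N, time in s.
With the tool pointing down it reaches from about 0.425 to 0.875 m from the base axis. Payload 4.7 kg.
Tool frame: the origin (TCP) lies on the mounting face of the last link; the fingertips stand 182 mm ahead of it and the grasp point (between the pads) lies 164 mm ahead of it; z points along the fingers, x is the direction in which the jaws open and shut, and the axes are right-handed (so a half turn about z gives the same grasp; the last joint's range is limited). The gripper opens to 87 mm and grips with 3 to 60 N. Pads are 19 mm wide; open, the fingers measure 117 mm over their backs; the gripper's body (75 mm by 190 mm) begins 51 mm behind the grasp point.
Start: joints at [76.496, 18.392, -4.016, 83.108, 1.295, 78.541, -3.26], TCP at [0.161, -0.63, 0.405] pointing down, gripper open.
Joint ranges: [-163.93, 163.93], [-17.29, 119.83], [-79.2, 71.16], [3.27, 140.29], [-89.18, 269.18], [5.43, 117.66], [-154.24, 154.24]. Speed limits (degrees/s): [147.25, 147.25, 180, 180, 180, 180, 180].

### API

Orientations are given as [roll, pitch, yaw] about the fixed x, y, z axes, in that order (R = Rz(yaw) Ry(pitch) Rx(roll)).
In Python, from cell import status, cams, env, outline_of, landmark_of gives the robot as it stands. The module is installed in compiled form; this text tells all that it offers.
- The arm moves only by the tool jog_arm, never from a script. Its argument "rows" is a list of rows, each a list of 7 numbers: the closure, from 0 (fully open) to 1 (shut), then the shift along the tool's x, y, z in m, then the turn, a rotation vector about the tool's x, y, z in degrees. A call has 1 to 12 rows; each row shifts and turns the commanded pose from where the row before left it, along the tool's axes as they then stand; what a row does not reach is not made up. A row lasts 1/12 s, in which the tool goes at most 41.7 mm and 7.16 degrees, less where a joint would pass 70% of its speed; a pose out of reach is approached as far as the arm can. A call with a gripper value outside its range is refused whole. The fingers move at their own pace and stop on an object; "grip_force" is the grip in N (left out, the last holds). Time passes only in rows, so rows that do not move let the fingers close. It gives the time, the measured TCP pose, the force and the opening at its end, in the units of the state.
- status.get_obs(): the state, without advancing time (a new reading comes with each control period).
- cams.read_camera(name): name is "scene" or "top"; returns (picture, depth): 480x640x3 uint8, red, green, blue; 480x640 float32, m along the optical axis (not along the pixel's ray), 0 where there is no reading.
- cams.camera_params(name): a dict with "vfov" (degrees; the focal length in pixels is half the picture's height over the tangent of half this angle, whatever the lens; pixels are square), "cx", "cy" (the principal point, pixels), "eye" and "attitude" of the camera in the world. Camera axes: x right, y up, looking along -z (the intrinsics and any distortion apply to the point x, -y, -z); pixel columns grow to the right and rows downward; lengths in m; the calibration is good to about 2 mm. A picture is of the moment at which its call begins. camera_params takes no time and is no camera call.
- env.sign_off(): hands the job in, once; it reports no verdict.
Trained networks look in the newest picture that a camera, given by its name, has taken for a name from the list of things; names that differ only in an ending like _2 or _b are one class to them, and where a whole thing is asked for, a point or a joint stands for the part that bears it (a point fixed in the world has none). Each returns a list of dicts, best first, with "conf" (0 to 1); they miss things now and then, are a little off and sometimes report something else, mostly with a low value. They report only what shows in the picture. A call takes as long as a camera call.
- outline_of(camera, name): "pixels" (480x640 bool, what is visible of it) and "box" ([left, top, right, bottom] in pixels, round what is visible of it).
- landmark_of(camera, name): "position" ([row, column] in pixels: a listed point, or the origin of a listed thing).
The state is a dict: "time_s": time; "qpos": joint angles; "joint_velocities": joint speeds; "effort": joint torques, N m; "tool_pos": TCP position; "tool_rot": TCP orientation; "force": force on the tool from outside, world axes, zero at the start; "wrist_torque": the same for the moment, N m; "grip_width": finger opening in m.
Only numpy, scipy, OpenCV 4.12 (cv2) and the standard library are available. Lean on these libraries where they do the work, as an engineer would, in place of code of your own. Each camera call takes 0.05 s, during which the arm holds its last target. There are 200 camera calls.

### The job

Make up the dry pack in the small press: on its bottom board, centred between the two threaded rods and lying lengthwise from rod to rod, stack the three loose rectangular wooden pieces flat with the longest at the bottom, the next shorter on it and the shortest on top. Then lay the notched pressing bar flat on top of the pack, with a rod standing in each end notch. Leave the square block, the round bench dog and the tin of screws where they are.

Things in the scene. Friction and masses are not known exactly. Their poses are not given: they have to be found in the camera images.
- press: Laminating press, fixed: a grey-faced board 80 (x) x 224 (y) x 12 mm (z) flat on the bench, with two upright steel threaded rods, 11 mm thick, at x = 0, y = -90 and +90 mm, tops 112 mm above the bench; round each foot a collar 17 mm wide, 4 mm high (163 mm free between collars). Origin: centre of the board's underside, z up. Ends alike.
- long_piece: Thin pale wooden piece, the longest of the three rectangular ones: 52 (x) x 138 (y) x 13 mm (z). Origin: centre of its underside, z up. Loose, lies flat on the bench, about 70 g.
- middle_piece: Brown thick wooden piece of middle length: 50 (x) x 110 (y) x 30 mm (z). Origin: centre of its underside, z up. Loose, lies flat on the bench, about 100 g.
- short_piece: Pale wooden piece, the shortest of the three: 40 (x) x 85 (y) x 22 mm (z). Origin: centre of its underside, z up. Loose, lies flat on the bench, about 50 g.
- bar: Pressing bar of two dark wooden strips and a reddish core, 50 (x) x 204 (y) x 16 mm (z), with an open notch in the middle of each end, 24 mm wide, 24 mm deep (bottoms at y = -78 and +78 mm): it drops over the press's rods with about 6 mm play each way. Origin: centre of its underside, z up. Ends alike. Loose, flat on the bench, about 120 g.
- block: Chunky brown wooden block, nearly square from above, 55 x 60 x 40 mm high, a bystander: leave it alone. Origin: centre of its underside.
- dog: Round wooden bench dog standing upright, 40 mm diameter, 56 mm high, a bystander: leave it alone. Origin: centre of its underside.
- tin: Open round metal tin with screws, 67 mm diameter, 32 mm high, a bystander: leave it alone. Origin: centre of its underside.

How it is judged:
By the outcome, as a careful person would: the job done as asked, in the order asked, and still so for the second after the job is handed in, with the robot touching nothing.
It also fails if it takes over 106 s, if anything falls off the work surface, if the arm or the gripper's body presses on something with over 40 N, if the wrist force passes 120 N, or if a joint passes its speed limit or range.

## Working session

There is one attempt and no reset: what is moved stays moved. The work goes in short steps, Python scripts to look and compute and a tool call to move; the robot and the scene stay as the last step left them, time stands still between calls to the robot, and variables do not carry over. Pictures are saved under pics/ and viewed, about 12 in all and at most 16, crops included, and the job is handed in when it is done.

Besides the shell and the picture viewer there is one more tool, called after "Call:" by a JSON object that holds its "fn" and its "kwargs", one argument or row to a line. jog_arm: Moves the arm, as the interface text tells. Its arguments: {"type":"object","properties":{"rows":{"type":"array"},"grip_force":{"type":"number"}},"required":["rows"]}

```bash
mkdir -p pics
cat > h.py <<'E'
import numpy as np, cv2
from cell import status, cams, env, outline_of, landmark_of
from scipy.spatial.transform import Rotation as R
def par(n):
    p=cams.camera_params(n); return p
E
python3 - <<'E'
from h import *
print(status.get_obs())
for n in("scene","top"):
    print(par(n)); im,d=cams.read_camera(n); cv2.imwrite(f"pics/{n}0.png",im[:,:,::-1]); print(d.min(),d.max())
E
```

```text
{'time_s': 0.0, 'qpos': array([76.49413926, 18.44051369, -4.01602543, 83.1729867 ,  1.29498082,
       78.54018183, -3.26124314]), 'joint_velocities': array([ 0.07660141,  0.17334525,  0.02472671, -0.06875885, -0.01698718,
        0.01497001, -0.0226987 ]), 'effort': array([ 2.26586608e-04, -4.91291535e+01, -4.03669160e-01, -3.12528241e+01,
       -6.36410387e-02,  4.36869403e-02,  1.86337852e-04]), 'tool_pos': array([ 0.16062628, -0.62964354,  0.40366154]), 'tool_rot': array([ 1.79994565e+02,  1.08441328e-01, -7.56852153e+01]), 'force': array([ 0.08391449,  0.00333852, -0.36260982]), 'wrist_torque': array([0.00563469, 0.05388949, 0.06461624]), 'grip_width': 0.08701280041725604}
{'vfov': 43.25614271550302, 'cx': 317.77960297868356, 'cy': 239.91378292056876, 'eye': array([-0.22643433,  1.00512956,  0.49272982]), 'attitude': array([  67.01669568,    1.53848452, -136.87211966])}
0.0 3.9998386
{'vfov': 57.595838326020036, 'cx': 321.41149520238304, 'cy': 240.41576995380322, 'eye': array([0.34522781, 0.24803471, 1.10774579]), 'attitude': array([  9.46935809,   0.98014059, -89.44406293])}
0.0 2.0640476
```

View pics/top0.png

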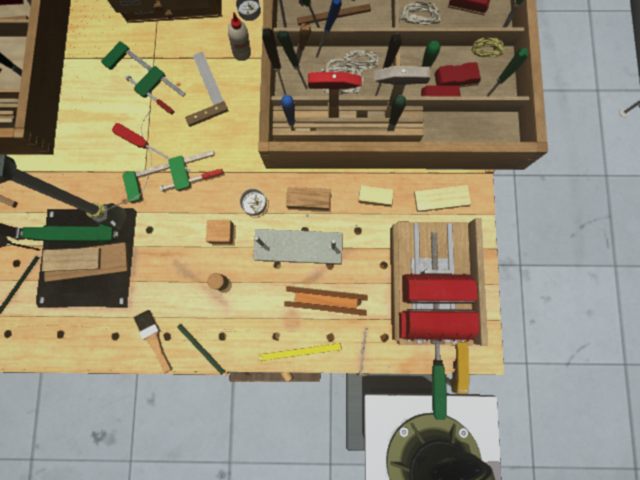

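View pics/scene0.png

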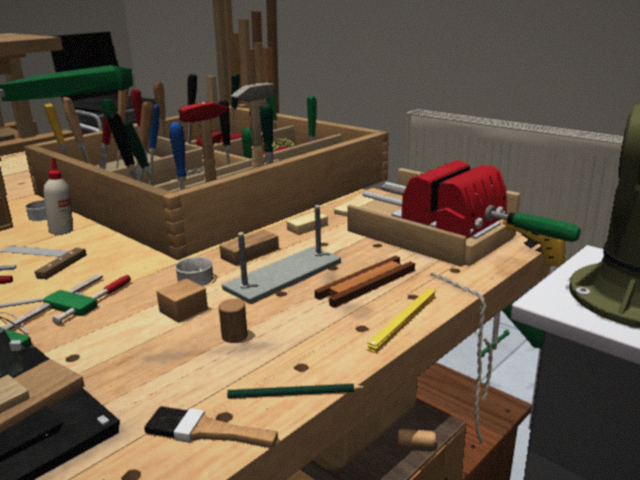

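The top view shows the press at (297,246), the bar at (326,300), the middle piece at (308,197), the short at (376,195) and the long at (442,197). The toolbox wall is just behind the pieces and the red vise is at (440,290). The scene view agrees.

```bash
cat >> h.py <<'E'
def cloud(n,d):
    p=par(n); f=240/np.tan(np.radians(p['vfov']/2))
    v,u=np.mgrid[0:480,0:640]
    P=np.stack([(u-p['cx'])/f*d,-(v-p['cy'])/f*d,-d],-1)
    W=P@R.from_euler('xyz',p['attitude'],degrees=True).as_matrix().T+p['eye']
    W[d<=0]=np.nan
    return W
def rect(W,m,zlo=None,zhi=None):
    Q=W[m]; Q=Q[~np.isnan(Q[:,0])]
    if zlo is not None: Q=Q[(Q[:,2]>zlo)&(Q[:,2]<zhi)]
    (c,s,a)=cv2.minAreaRect((Q[:,:2]*1000).astype(np.float32))
    if s[0]>s[1]: s=(s[1],s[0]); a-=90   # a = angle of the short side from x
    a=(a+90)%180-90
    return np.round(c,1),np.round(s,1),round(a,1),np.round(np.percentile(Q[:,2]*1000,[5,50,95]),1),len(Q)
E
python3 - <<'E'
from h import *
im,d=cams.read_camera("top"); W=cloud("top",d); np.save("W0.npy",W)
H=dict(press=12,long_piece=13,middle_piece=30,short_piece=22,bar=16,block=40,dog=56,tin=32)
for n in H:
    o=outline_of("top",n)
    for x in o[:2]: 
        m=x["pixels"]; h=H[n]/1000
        print(n,round(x["conf"],2),x["box"],*rect(W,m),'|',*rect(W,m,h-.006,h+.006))
# surroundings heights
for r,c in[(160,300),(160,400),(160,500),(130,300),(145,300),(280,440),(320,440),(225,400),(280,395),(245,470),(265,200)]: print(r,c,np.round(W[r,c]*1000))
E
```

```text
press 0.67 [254.0, 229.2, 341.5, 261.2] [514.3 329.1] [ 82.2 223.7] -2.2 [ 8.9 12.5 17. ] 2753 | [513.6 329.1] [ 80.9 223.7] -2.0 [ 9.  12.4 15.8] 2632
long_piece 0.79 [412.4, 183.8, 472.1, 215.0] [644.4 -41.7] [ 60.2 145.8] 8.0 [ 1.9 12.9 16.6] 1185 | [641.7 -41.4] [ 53.6 138.5] 7.4 [ 9.5 13.2 16.7] 1084
middle_piece 0.89 [282.9, 186.7, 331.9, 213.4] [640.3 304.3] [ 59.9 109.7] -2.0 [13.2 30.3 33.7] 924 | [636.1 304.4] [ 51.4 109.7] -2.8 [27.2 30.5 33.7] 832
short_piece 0.78 [358.7, 188.0, 395.1, 206.4] [645.7 129.1] [41.7 87.9] -6.6 [ 8.2 21.9 25.8] 571 | [646.1 130.2] [41.6 84.6] -7.3 [18.6 22.3 25.8] 514
short_piece 0.5 [205.3, 218.5, 233.0, 241.8] [546.4 527.2] [54.8 61. ] -0.1 [18.1 40.1 43.4] 613 | [533.2 511.6] [37.6 76. ] 44.9 [17.9 23.9 27.8] 40
bar 0.65 [288.1, 282.8, 365.0, 314.6] [376.4 251.5] [ 53.4 207.2] -4.1 [13.1 16.2 19.4] 1360 | [377.3 256.5] [ 49.7 198.2] -5.7 [13.2 16.2 19.4] 1352
dog 0.8 [206.8, 272.2, 229.6, 290.8] [424.3 530.3] [38.4 56. ] -29.2 [10.5 55.3 59.2] 292 | [420.4 523.3] [38.4 38.5] -18.4 [52.7 56.2 59.6] 215
tin 0.62 [240.9, 186.5, 267.7, 217.6] [625.6 448. ] [65.9 72.2] 13.3 [-0.1  5.5 31.4] 598 | [626.3 444.5] [64.5 66.1] -87.8 [27.4 31.1 35. ] 76
160 300 [722. 323.  67.]
160 400 [722.  74.  69.]
160 500 [ 722. -171.   70.]
130 300 [789. 322.  94.]
145 300 [737. 319. 128.]
280 440 [419.   5. 145.]
320 440 [333.   9. 148.]
225 400 [563.  74.  44.]
280 395 [425.  91.  62.]
245 470 [513. -94.  50.]
265 200 [464. 579.   1.]
```

Call:
{"fn": "jog_arm", "kwargs": {
  "rows": [
    [0, 0, 0, 0, 0, 0, -6.92],
    [0, 0, 0, 0, 0, 0, -6.92],
    [0, 0, 0, 0, 0, 0, -6.92],
    [0, 0, 0, 0, 0, 0, -6.92],
    [0, 0, 0, 0, 0, 0, -6.92],
    [0, 0, 0, 0, 0, 0, -6.92],
    [0, 0, 0, 0, 0, 0, -6.92],
    [0, 0, 0, 0, 0, 0, -6.92],
    [0, 0, 0, 0, 0, 0, -6.92],
    [0, 0, 0, 0, 0, 0, -6.92],
    [0, 0, 0, 0, 0, 0, -6.92],
    [0, 0, 0, 0, 0, 0, -6.92]
  ]
}}

```text
time_s: 1.55
tool_pos: [0.1606, -0.6298, 0.4048]
tool_rot: [180.0, 0.0, 7.7]
force: [-0.1, 0.4, 0.7]
grip_width: 0.0869
```

```bash
cat >> h.py <<'E'
def go(x,y,z,yaw):
    """TCP shift in the present tool axes to reach target, then turn about tool z"""
    s=status.get_obs(); r=R.from_euler('xyz',s['tool_rot'],degrees=True)
    print('t',round(s['time_s'],2),'pos',np.round(s['tool_pos'],4),'rot',np.round(s['tool_rot'],2),'F',np.round(s['force'],1),'w',round(s['grip_width'],4))
    print('shift',np.round(r.inv().apply(np.array([x,y,z])-s['tool_pos']),4),'turn',np.round((r.inv()*R.from_euler('xyz',[180,0,yaw],degrees=True)).as_rotvec(degrees=True),2))
E
python3 - <<'E'
from h import *
W=np.load("W0.npy")
for c in(300,376,445):
    print(c,[tuple(np.round(W[r,c,[0,2]]*1000).astype(int)) for r in range(140,175,2)])
# max heights in toolbox region near the front and in the vise
b=(W[...,0]>.45)&(W[...,0]<.6)&(W[...,1]>-.16)&(W[...,1]<.11)
print('vise x bins',[(x,int(np.nanmax(W[...,2][b&(W[...,0]>x/1000)&(W[...,0]<x/1000+.02)])*1000)) for x in range(450,600,20) if (b&(W[...,0]>x/1000)&(W[...,0]<x/1000+.02)).any()])
go(.625,-.041,.30,7.4)
E
```

```text
300 [(np.int64(775), np.int64(65)), (np.int64(743), np.int64(131)), (np.int64(737), np.int64(133)), (np.int64(734), np.int64(129)), (np.int64(730), np.int64(125)), (np.int64(723), np.int64(132)), (np.int64(721), np.int64(123)), (np.int64(722), np.int64(109)), (np.int64(721), np.int64(97)), (np.int64(723), np.int64(78)), (np.int64(722), np.int64(67)), (np.int64(722), np.int64(52)), (np.int64(721), np.int64(39)), (np.int64(721), np.int64(24)), (np.int64(722), np.int64(5)), (np.int64(718), np.int64(2)), (np.int64(713), np.int64(-1)), (np.int64(708), np.int64(-1))]
376 [(np.int64(777), np.int64(63)), (np.int64(743), np.int64(133)), (np.int64(739), np.int64(131)), (np.int64(735), np.int64(127)), (np.int64(729), np.int64(130)), (np.int64(724), np.int64(131)), (np.int64(721), np.int64(126)), (np.int64(721), np.int64(112)), (np.int64(720), np.int64(103)), (np.int64(721), np.int64(84)), (np.int64(722), np.int64(67)), (np.int64(722), np.int64(54)), (np.int64(723), np.int64(37)), (np.int64(722), np.int64(23)), (np.int64(721), np.int64(10)), (np.int64(720), np.int64(-1)), (np.int64(715), np.int6
[... 152 characters left out ...]
, np.int64(131)), (np.int64(730), np.int64(129)), (np.int64(723), np.int64(133)), (np.int64(722), np.int64(123)), (np.int64(721), np.int64(113)), (np.int64(722), np.int64(99)), (np.int64(721), np.int64(86)), (np.int64(723), np.int64(66)), (np.int64(722), np.int64(56)), (np.int64(722), np.int64(41)), (np.int64(721), np.int64(28)), (np.int64(722), np.int64(10)), (np.int64(718), np.int64(4)), (np.int64(715), np.int64(-1)), (np.int64(709), np.int64(-1))]
vise x bins [(450, 98), (470, 97), (490, 99), (510, 99), (530, 99), (550, 99), (570, 94), (590, 7)]
t 1.55 pos [ 0.1606 -0.6298  0.4048] rot [179.99   0.     7.69] F [-0.1  0.4  0.7] w 0.0869
shift [ 0.539  -0.5214  0.1047] turn [0.01 0.   0.29]
```

Run:
```python
from h import *
W=np.load("W0.npy")
print("height max map: rows x, cols y")
ys=range(-160,121,20); print('      ',list(ys))
for x in range(480,640,10):
    out=[]
    for y in ys:
        b=(W[...,0]*1000>=x)&(W[...,0]*1000<x+10)&(W[...,1]*1000>=y)&(W[...,1]*1000<y+20)
        out.append(int(W[...,2][b].max()*1000) if b.any() else -9)
    print(x,out)
```

```text
height max map: rows x, cols y
       [-160, -140, -120, -100, -80, -60, -40, -20, 0, 20, 40, 60, 80, 100, 120]
480 [2, -9, 96, 97, 46, 79, 82, 89, 89, 83, 81, 46, 62, 3, 3]
490 [3, -9, 96, 96, 45, 83, 81, 88, 91, 82, 83, 45, 64, 4, 3]
500 [4, -9, 99, 97, 47, 81, 82, 90, 90, 78, 81, 48, 64, 4, 4]
510 [6, -9, 97, 97, 48, 81, 85, 90, 91, 79, 82, 46, 64, 3, 7]
520 [2, -9, 98, 99, 47, 80, 82, 87, 92, 81, 81, 47, 65, 4, 2]
530 [3, -9, 96, 99, 47, 81, 82, 88, 89, 81, 84, 47, 66, 3, 5]
540 [5, -9, 97, 96, 46, 81, 83, 47, 45, 81, 81, 47, 63, 3, 4]
550 [4, -9, 96, 98, 47, 80, 84, 48, 46, 82, 82, 47, 65, 4, 6]
560 [3, -9, 99, 96, 46, 76, 79, 45, 46, 79, 80, 47, 61, 4, 1]
570 [3, -9, 94, 94, 45, 45, 45, 45, 45, 44, 45, 43, 41, 5, 4]
580 [2, -9, 5, 2, 6, 3, 4, 5, 4, 5, 3, 5, 3, 4, 3]
590 [5, 3, 3, 3, 7, 4, 3, 3, 5, 5, 6, 4, 3, 3, 7]
600 [3, 6, 2, 2, 4, 4, 4, 4, 14, 12, 5, 5, 3, 4, 3]
610 [3, 2, 4, 4, 14, 15, 16, 17, 16, 17, 4, 4, 2, 5, 3]
620 [1, 4, 15, 18, 17, 18, 16, 17, 16, 15, 2, 3, 24, 26, 29]
630 [7, 5, 15, 16, 16, 16, 17, 17, 17, 15, 5, 5, 25, 26, 25]
```

Call:
{"fn": "jog_arm", "kwargs": {
  "rows": [
    [0, 0.0385, 0, 0, 0, 0, 0],
    [0, 0.03, -0.025, 0, 0, 0, 0]
  ]
}}

```text
time_s: 1.72
tool_pos: [0.2241, -0.5991, 0.4036]
tool_rot: [179.9, -0.0, 7.0]
force: [1.6, 1.7, 0.6]
grip_width: 0.0869
```

Call:
{"fn": "jog_arm", "kwargs": {
  "rows": [
    [0, 0.028, -0.03, 0, 0, 0, 0],
    [0, 0.028, -0.03, 0, 0, 0, 0],
    [0, 0.028, -0.03, 0, 0, 0, 0],
    [0, 0.028, -0.03, 0, 0, 0, 0],
    [0, 0.028, -0.03, 0, 0, 0, 0],
    [0, 0.028, -0.03, 0, 0, 0, 0],
    [0, 0.028, -0.03, 0, 0, 0, 0],
    [0, 0.028, -0.03, 0, 0, 0, 0],
    [0, 0.028, -0.03, 0, 0, 0, 0],
    [0, 0.028, -0.03, 0, 0, 0, 0],
    [0, 0.028, -0.03, 0, 0, 0, 0],
    [0, 0.028, -0.03, 0, 0, 0, 0]
  ]
}}

```text
time_s: 2.72
tool_pos: [0.5133, -0.1944, 0.4052]
tool_rot: [179.9, -0.0, 7.3]
force: [0.9, -1.1, -0.1]
grip_width: 0.0868
```

Run:
```python
from h import *
a,_=cams.read_camera("top"); b,_=cams.read_camera("scene")
cv2.imwrite("pics/g1.png",np.hstack([a[60:400,300:640],b[0:340,300:640]])[:,:,::-1])
go(.625,-.041,.40,7.4)
```

```text
t 2.82 pos [ 0.516  -0.1881  0.4055] rot [-179.83   -0.23    8.08] F [-0.3  0.5 -0.1] w 0.0868
shift [ 0.1286 -0.1303  0.0064] turn [-0.18 -0.23  0.68]
```

View pics/g1.png

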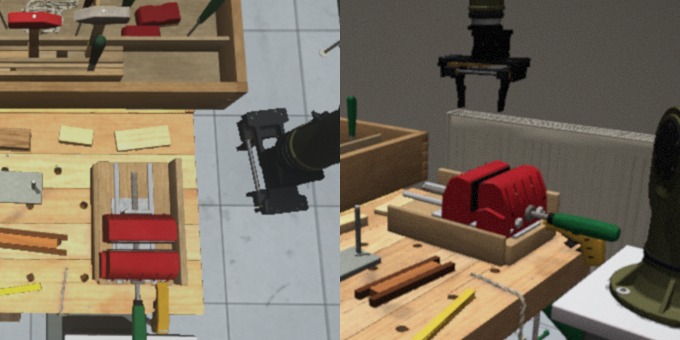

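The picture shows the gripper body's long side (190 mm) lies along the jaw axis. So jaws along x will not fit between the vise (to x=0.58) and the toolbox wall (x=0.722) at the short and long pieces. The plan:

1. Hook the short piece away from the wall and park it.
2. Push the long piece out along +y.
3. Stack.

Call:
{"fn": "jog_arm", "kwargs": {
  "rows": [
    [0, 0.014, -0.0326, 0, 0, 0, 0],
    [0, 0.014, -0.0326, 0, 0, 0, 0],
    [0, 0.014, -0.0326, 0, 0, 0, 0],
    [0, 0.014, -0.0326, 0, 0, 0, 0],
    [0, 0.014, -0.0326, 0, 0, 0, 0],
    [0, 0.014, -0.0326, 0, 0, 0, 0],
    [0, 0.014, -0.0326, 0, 0, 0, 0],
    [0, 0.014, -0.0326, 0, 0, 0, 0],
    [0, 0.014, -0.0326, 0, 0, 0, 0]
  ]
}}

```text
time_s: 3.57
tool_pos: [0.6003, 0.1117, 0.4048]
tool_rot: [180.0, -0.0, 7.3]
force: [1.6, -1.2, 0.2]
grip_width: 0.087
```

Call:
{"fn": "jog_arm", "kwargs": {
  "rows": [
    [1, 0, 0, 0, 0, 0, -6.83],
    [1, 0, 0, 0, 0, 0, -6.83],
    [1, 0, 0, 0, 0, 0, -6.83],
    [1, 0, 0, 0, 0, 0, -6.83],
    [1, 0, 0, 0, 0, 0, -6.83],
    [1, 0, 0, 0, 0, 0, -6.83],
    [1, 0, 0, 0, 0, 0, -6.83],
    [1, 0, 0, 0, 0, 0, -6.83],
    [1, 0, 0, 0, 0, 0, -6.83],
    [1, 0, 0, 0, 0, 0, -6.83],
    [1, 0, 0, 0, 0, 0, -6.83],
    [1, 0, 0, 0, 0, 0, -6.83]
  ]
}}

```text
time_s: 4.57
tool_pos: [0.6001, 0.1101, 0.4047]
tool_rot: [180.0, 0.0, 89.6]
force: [0.5, 0.5, -0.7]
grip_width: 0.0151
```

Run:
```python
from h import *
print(status.get_obs()['qpos']); go(.68,.118,.186,90)
```

```text
[ 34.39331751  24.32537632 -61.55689807  87.56994649  21.55344845
  80.96275295  61.17142118]
t 4.57 pos [0.6001 0.1101 0.4047] rot [1.800e+02 4.000e-02 8.961e+01] F [ 0.5  0.5 -0.7] w 0.0151
shift [0.0086 0.0798 0.2187] turn [ 0.    0.04 -0.39]
```

Call:
{"fn": "jog_arm", "kwargs": {
  "rows": [
    [1, 0.0086, 0, 0, 0, 0, -0.4],
    [1, 0, 0.04, 0, 0, 0, 0],
    [1, 0, 0.0398, 0, 0, 0, 0],
    [1, 0, 0, 0.036, 0, 0, 0],
    [1, 0, 0, 0.036, 0, 0, 0],
    [1, 0, 0, 0.036, 0, 0, 0],
    [1, 0, 0, 0.036, 0, 0, 0],
    [1, 0, 0, 0, 0, 0, 0],
    [1, 0, 0, 0, 0, 0, 0]
  ]
}}

```text
time_s: 5.32
tool_pos: [0.6794, 0.1189, 0.2591]
tool_rot: [-179.8, 0.0, 89.6]
force: [-0.4, -0.2, 0.3]
grip_width: 0.0006
```

Run:
```python
from h import *
a,d=cams.read_camera("top"); b,_=cams.read_camera("scene")
cv2.imwrite("pics/g2.png",cv2.resize(a[130:230,300:440],None,fx=4,fy=4)[:,:,::-1])
print(status.get_obs()['qpos']); go(.68,.118,.186,90)
```

```text
[ 24.39240132  39.69045926 -53.75249648  84.38564756  32.73486806
  72.32984673  56.72206343]
t 5.42 pos [0.6807 0.1198 0.2633] rot [ 1.7982e+02 -6.0000e-02  8.9640e+01] F [-0.1 -0.7  0.9] w 0.0007
shift [-0.0018 -0.0009  0.0773] turn [ 0.18 -0.06 -0.36]
```

View pics/g2.png

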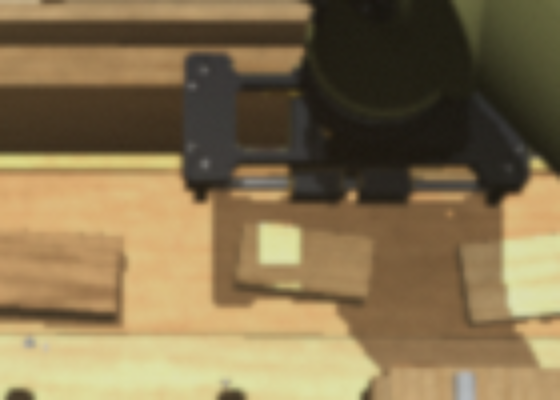

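Call:
{"fn": "jog_arm", "kwargs": {
  "rows": [
    [1, 0, 0, 0.02, 0, 0, 0],
    [1, 0, 0, 0.02, 0, 0, 0],
    [1, 0, 0, 0, 0, 0, 0]
  ]
}}

```text
time_s: 5.67
tool_pos: [0.6797, 0.1197, 0.2216]
tool_rot: [180.0, 0.0, 89.7]
force: [-1.2, -0.2, -1.4]
grip_width: 0.0007
```

Call:
{"fn": "jog_arm", "kwargs": {
  "rows": [
    [1, 0, 0, 0.01, 0, 0, 0],
    [1, 0, 0, 0.01, 0, 0, 0],
    [1, 0, 0, 0.01, 0, 0, 0],
    [1, 0, 0, 0, 0, 0, 0]
  ]
}}

```text
time_s: 6.0
tool_pos: [0.6794, 0.1184, 0.1887]
tool_rot: [-179.9, 0.1, 89.7]
force: [-0.7, -1.1, -0.0]
grip_width: 0.0008
```

Call:
{"fn": "jog_arm", "kwargs": {
  "rows": [
    [1, 0, -0.01, 0, 0, 0, 0],
    [1, 0, -0.01, 0, 0, 0, 0],
    [1, 0, -0.01, 0, 0, 0, 0],
    [1, 0, -0.01, 0, 0, 0, 0],
    [1, 0, -0.004, 0, 0, 0, 0],
    [1, 0, 0, 0, 0, 0, 0]
  ]
}}

```text
time_s: 6.5
tool_pos: [0.6354, 0.1194, 0.1909]
tool_rot: [-180.0, 0.0, 89.7]
force: [-0.7, -0.5, -0.3]
grip_width: 0.0006
```

Call:
{"fn": "jog_arm", "kwargs": {
  "rows": [
    [1, 0, 0.004, -0.02, 0, 0, 0],
    [1, 0, 0, -0.03, 0, 0, 0],
    [1, 0, 0, -0.03, 0, 0, 0],
    [1, 0, 0, -0.03, 0, 0, 0],
    [1, 0, 0, -0.03, 0, 0, 0],
    [0, -0.041, 0, 0, 0, 0, 0],
    [0, -0.041, 0, 0, 0, 0, 0],
    [0, -0.041, 0, 0, 0, 0, 0],
    [0, -0.041, 0, 0, 0, 0, 0],
    [0, 0, 0, 0, 0, 0, 0]
  ]
}}

```text
time_s: 7.33
tool_pos: [0.6401, -0.0572, 0.3301]
tool_rot: [-180.0, 0.4, 88.9]
force: [0.6, -2.9, -1.2]
grip_width: 0.0257
```

```bash
cat >> h.py <<'E'
H=dict(press=12,long_piece=13,middle_piece=30,short_piece=22,bar=16,block=40)
def find(n,h=None,save=None):
    a,d=cams.read_camera("top"); W=cloud("top",d); h=(H[n] if h is None else h)/1000
    if save: cv2.imwrite(save,a[:,:,::-1])
    for x in outline_of("top",n)[:2]: print(n,round(x["conf"],2),*rect(W,x["pixels"],h-.006,h+.006))
E
python3 - <<'E'
from h import *
find("short_piece",save="pics/a.png"); find("long_piece")
go(.601,.14,.40,0)
E
```

```text
short_piece 0.74 [604.7 132.8] [41.  84.5] -12.1 [18.8 22.3 25.3] 511
long_piece 0.96 [641.4 -41.2] [ 53.4 137.7] 6.9 [ 9.5 13.2 16.6] 1042
t 7.53 pos [ 0.6393 -0.0437  0.3311] rot [ 1.7996e+02 -8.0000e-02  8.9770e+01] F [-0.4  1.2 -0.3] w 0.0422
shift [ 0.1836 -0.039  -0.0687] turn [-3.000e-02 -9.000e-02  8.977e+01]
```

Call:
{"fn": "jog_arm", "kwargs": {
  "rows": [
    [0, 0.037, -0.0066, 0, 0, 0, 0],
    [0, 0.037, -0.0066, 0, 0, 0, 0],
    [0, 0.037, -0.0066, 0, 0, 0, 0],
    [0, 0.037, -0.0066, 0, 0, 0, 0],
    [0, 0.037, -0.0066, 0, 0, 0, 0],
    [0, 0, 0, 0, 0, 0, 6.8],
    [0, 0, 0, 0, 0, 0, 6.8],
    [0, 0, 0, 0, 0, 0, 6.8],
    [0, 0, 0, 0, 0, 0, 6.8],
    [0, 0, 0, 0, 0, 0, 6.8],
    [0, 0, 0, 0, 0, 0, 6.8],
    [0, 0, 0, 0, 0, 0, 6.8]
  ]
}}

```text
time_s: 8.53
tool_pos: [0.6062, 0.1434, 0.331]
tool_rot: [-180.0, -0.0, 42.0]
force: [0.4, 0.3, -0.8]
grip_width: 0.0873
```

Call:
{"fn": "jog_arm", "kwargs": {
  "rows": [
    [0, 0, 0, 0, 0, 0, 6.8],
    [0, 0, 0, 0, 0, 0, 6.8],
    [0, 0, 0, 0, 0, 0, 6.8],
    [0, 0, 0, 0, 0, 0, 6.8],
    [0, 0, 0, 0, 0, 0, 6.8],
    [0, 0, 0, 0, 0, 0, 6.8],
    [0, 0, 0, 0, 0, 0, 6.8],
    [0, 0, 0, 0, 0, 0, 6.8],
    [0, 0, 0, 0, 0, 0, 0],
    [0, 0, 0, 0, 0, 0, 0]
  ]
}}

```text
time_s: 9.37
tool_pos: [0.6064, 0.1427, 0.3309]
tool_rot: [-180.0, -0.0, -11.9]
force: [-0.3, 0.7, -0.4]
grip_width: 0.0866
```

Run:
```python
from h import *
print(status.get_obs()['qpos']); go(.607,.143,.186,-12)
```

```text
[ 16.74566953  22.56727841 -40.80123546  91.50029084  15.30418427
  71.64586382 -38.63137845]
t 9.37 pos [0.6064 0.1427 0.3309] rot [-1.7998e+02 -1.0000e-02 -1.1900e+01] F [-0.3  0.7 -0.4] w 0.0866
shift [ 0.0005 -0.0004  0.1449] turn [-0.02 -0.01  0.1 ]
```

Call:
{"fn": "jog_arm", "kwargs": {
  "grip_force": 25,
  "rows": [
    [0, 0, 0, 0.035, 0, 0, 0],
    [0, 0, 0, 0.035, 0, 0, 0],
    [0, 0, 0, 0.035, 0, 0, 0],
    [0, 0, 0, 0.025, 0, 0, 0],
    [0, 0, 0, 0.015, 0, 0, 0],
    [0, 0, 0, 0, 0, 0, 0],
    [1, 0, 0, 0, 0, 0, 0],
    [1, 0, 0, 0, 0, 0, 0],
    [1, 0, 0, 0, 0, 0, 0],
    [1, 0, 0, 0, 0, 0, 0],
    [1, 0, 0, 0, 0, 0, 0],
    [1, 0, 0, 0, 0, 0, 0]
  ]
}}

```text
time_s: 10.37
tool_pos: [0.6071, 0.1404, 0.186]
tool_rot: [180.0, -0.0, -12.3]
force: [-0.3, 0.4, 0.0]
grip_width: 0.0551
```

Call:
{"fn": "jog_arm", "kwargs": {
  "rows": [
    [1, 0, 0, 0, 0, 0, 0],
    [1, 0, 0, 0, 0, 0, 0],
    [1, 0, 0, 0, 0, 0, 0]
  ]
}}

```text
time_s: 10.62
tool_pos: [0.607, 0.1404, 0.1858]
tool_rot: [180.0, 0.0, -12.3]
force: [0.2, -0.6, 0.4]
grip_width: 0.0396
```

Call:
{"fn": "jog_arm", "kwargs": {
  "rows": [
    [1, 0, 0, -0.03, 0, 0, 0],
    [1, 0, 0, -0.02, 0, 0, 0],
    [1, -0.035, 0, 0, 0, 0, 0],
    [1, -0.035, 0, 0, 0, 0, 0],
    [1, -0.035, 0, 0, 0, 0, 0],
    [1, -0.035, 0, 0, 0, 0, 0],
    [1, 0, 0, 0, 0, 0, -6],
    [1, 0, 0, 0, 0, 0, -6.2],
    [1, 0, 0, 0.02, 0, 0, 0],
    [1, 0, 0, 0.02, 0, 0, 0],
    [1, 0, 0, 0.008, 0, 0, 0],
    [1, 0, 0, 0, 0, 0, 0]
  ]
}}

```text
time_s: 11.62
tool_pos: [0.4696, 0.17, 0.1865]
tool_rot: [180.0, 0.2, -0.1]
force: [0.3, -0.5, -1.7]
grip_width: 0.0398
```

Call:
{"fn": "jog_arm", "kwargs": {
  "rows": [
    [1, 0, 0, 0.002, 0, 0, 0],
    [0, 0, 0, 0, 0, 0, 0],
    [0, 0, 0, 0, 0, 0, 0],
    [0, 0, 0, 0, 0, 0, 0],
    [0, 0, 0, 0, 0, 0, 0],
    [0, 0, 0, 0, 0, 0, 0],
    [0, 0, 0, -0.035, 0, 0, 0],
    [0, 0, 0, -0.035, 0, 0, 0],
    [0, 0, 0, -0.035, 0, 0, 0],
    [0, 0, 0, -0.035, 0, 0, 0],
    [0, 0, 0, 0, 0, 0, 0]
  ]
}}

```text
time_s: 12.53
tool_pos: [0.4722, 0.1719, 0.3326]
tool_rot: [-179.9, -0.7, -0.1]
force: [1.0, 1.5, 0.1]
grip_width: 0.0863
```

Run:
```python
from h import *
print(status.get_obs()['qpos']); go(.652,-.13,.335,90)
```

```text
[ 23.0598416    6.52790346 -48.38173875 107.99507632   5.50671686
  67.10516556 -27.30484355]
t 12.53 pos [0.4722 0.1719 0.3326] rot [-1.799e+02 -6.700e-01 -8.000e-02] F [1.  1.5 0.1] w 0.0863
shift [ 0.1802  0.3016 -0.0009] turn [  0.45  -0.6  -90.08]
```

Call:
{"fn": "jog_arm", "kwargs": {
  "rows": [
    [1, 0.02, 0.0335, 0, 0, 0, 0],
    [1, 0.02, 0.0335, 0, 0, 0, 0],
    [1, 0.02, 0.0335, 0, 0, 0, 0],
    [1, 0.02, 0.0335, 0, 0, 0, 0],
    [1, 0.02, 0.0335, 0, 0, 0, 0],
    [1, 0.02, 0.0335, 0, 0, 0, 0],
    [1, 0.02, 0.0335, 0, 0, 0, 0],
    [1, 0.02, 0.0335, 0, 0, 0, 0],
    [1, 0.02, 0.0335, 0, 0, 0, 0],
    [1, 0, 0, 0, 0, 0, -6.93],
    [1, 0, 0, 0, 0, 0, -6.93],
    [1, 0, 0, 0, 0, 0, -6.93]
  ]
}}

```text
time_s: 13.53
tool_pos: [0.65, -0.1326, 0.325]
tool_rot: [-180.0, 0.0, 20.9]
force: [-0.5, 0.8, 0.5]
grip_width: 0.0151
```

Call:
{"fn": "jog_arm", "kwargs": {
  "rows": [
    [1, 0, 0, 0, 0, 0, -6.93],
    [1, 0, 0, 0, 0, 0, -6.93],
    [1, 0, 0, 0, 0, 0, -6.93],
    [1, 0, 0, 0, 0, 0, -6.93],
    [1, 0, 0, 0, 0, 0, -6.93],
    [1, 0, 0, 0, 0, 0, -6.93],
    [1, 0, 0, 0, 0, 0, -6.93],
    [1, 0, 0, 0, 0, 0, -6.93],
    [1, 0, 0, 0, 0, 0, -6.93],
    [1, 0, 0, 0, 0, 0, -6.93],
    [1, 0, 0, 0, 0, 0, -6.93],
    [1, 0, 0, 0, 0, 0, 0]
  ]
}}

```text
time_s: 14.53
tool_pos: [0.6497, -0.1318, 0.3253]
tool_rot: [-180.0, -0.0, 97.1]
force: [0.1, 0.2, 0.1]
grip_width: 0.0001
```

Run:
```python
from h import *
print(status.get_obs()['qpos']); go(.652,-.13,.185,96.9)
```

```text
[ 47.21637661  32.2446705  -53.1834352   85.41758758  26.15674623
  75.47014953  88.78447343]
t 14.53 pos [ 0.6497 -0.1318  0.3253] rot [-1.7998e+02 -3.0000e-02  9.7090e+01] F [0.1 0.2 0.1] w 0.0001
shift [0.0014 0.0025 0.1403] turn [-0.02 -0.03  0.19]
```

Call:
{"fn": "jog_arm", "kwargs": {
  "rows": [
    [1, 0, 0.002, 0.035, 0, 0, 0],
    [1, 0, 0, 0.035, 0, 0, 0],
    [1, 0, 0, 0.035, 0, 0, 0],
    [1, 0, 0, 0.02, 0, 0, 0],
    [1, 0, 0, 0.014, 0, 0, 0],
    [1, 0, 0, 0, 0, 0, 0]
  ]
}}

```text
time_s: 15.03
tool_pos: [0.6514, -0.1314, 0.1848]
tool_rot: [-179.9, -0.0, 96.8]
force: [-0.1, 0.2, 0.3]
grip_width: 0.0003
```

Call:
{"fn": "jog_arm", "kwargs": {
  "rows": [
    [1, 0.006, 0, 0, 0, 0, 0],
    [1, 0.015, 0, 0, 0, 0, 0],
    [1, 0.015, 0, 0, 0, 0, 0],
    [1, 0.015, 0, 0, 0, 0, 0],
    [1, 0.015, 0, 0, 0, 0, 0],
    [1, 0.015, 0, 0, 0, 0, 0],
    [1, 0, 0, 0, 0, 0, 0]
  ]
}}

```text
time_s: 15.62
tool_pos: [0.6413, -0.0449, 0.1874]
tool_rot: [180.0, -0.2, 97.3]
force: [-0.1, 1.4, 0.1]
grip_width: 0.0003
```

Run:
```python
from h import *
find("long_piece",save="pics/b.png")
go(.652,-.13,.185,96.9)
```

```text
long_piece 0.94 [631.7  36.9] [ 53.  135.3] 7.1 [ 9.5 13.2 16.7] 743
t 15.72 pos [ 0.6418 -0.0495  0.1869] rot [1.7999e+02 2.0000e-02 9.7070e+01] F [0.5 0.2 0.1] w 0.0003
shift [-0.0812  0.0002  0.002 ] turn [0.01 0.02 0.17]
```

View pics/b.png

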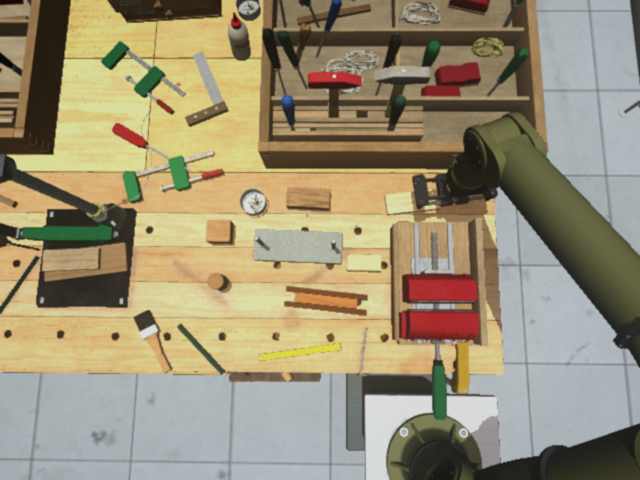

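The push runs straight: the long piece now has its end at (398,203), and the short piece is parked at (364,263). I'll keep pushing.

Call:
{"fn": "jog_arm", "kwargs": {
  "rows": [
    [1, 0.015, 0, 0, 0, 0, 0],
    [1, 0.015, 0, 0, 0, 0, 0],
    [1, 0.015, 0, 0, 0, 0, 0],
    [1, 0.015, 0, 0, 0, 0, 0],
    [1, 0.015, 0, 0, 0, 0, 0],
    [1, 0.013, 0, 0, 0, 0, 0],
    [1, 0, 0, 0, 0, 0, 0],
    [1, -0.01, 0, 0, 0, 0, 0],
    [1, 0, 0, -0.035, 0, 0, 0],
    [1, 0, 0, -0.035, 0, 0, 0],
    [1, 0, 0, -0.035, 0, 0, 0],
    [1, 0, 0, -0.035, 0, 0, 0]
  ]
}}

```text
time_s: 16.72
tool_pos: [0.6327, 0.024, 0.3281]
tool_rot: [-180.0, 0.1, 96.8]
force: [0.7, 1.0, 0.1]
grip_width: 0.0006
```

Call:
{"fn": "jog_arm", "kwargs": {
  "rows": [
    [0, 0, 0, 0, 0, 0, 7],
    [0, 0, 0, 0, 0, 0, 7],
    [0, 0, 0, 0, 0, 0, 7],
    [0, 0, 0, 0, 0, 0, 7],
    [0, 0, 0, 0, 0, 0, 7],
    [0, 0, 0, 0, 0, 0, 7],
    [0, 0, 0, 0, 0, 0, 7],
    [0, 0, 0, 0, 0, 0, 7],
    [0, 0, 0, 0, 0, 0, 7],
    [0, 0, 0, 0, 0, 0, 7],
    [0, 0, 0, 0, 0, 0, 7],
    [0, 0, 0, 0, 0, 0, 7]
  ]
}}

```text
time_s: 17.72
tool_pos: [0.6329, 0.0241, 0.3268]
tool_rot: [179.9, 0.0, 12.4]
force: [-1.5, -0.4, -0.4]
grip_width: 0.0728
```

Run:
```python
from h import *
print(status.get_obs()['qpos']); find("long_piece",save="pics/b2.png")
go(.610,.13,.185,6.9)
```

```text
[ 26.58149554  23.87934381 -39.87139857  90.2243363   15.94019299
  71.69911493  -3.48486247]
long_piece 0.85 [621.3 121.8] [ 52.8 137.7] 7.1 [ 9.7 13.3 16.7] 1021
t 17.82 pos [0.6328 0.0244 0.3269] rot [1.7991e+02 1.0000e-02 1.2770e+01] F [-0.4 -0.1 -0.4] w 0.0803
shift [ 0.0011 -0.1083  0.1417] turn [0.09 0.   5.87]
```

Run:
```python
from h import *
go(.607,.149,.184,7.1)
```

```text
t 17.82 pos [0.6328 0.0244 0.3269] rot [1.7991e+02 1.0000e-02 1.2770e+01] F [-0.4 -0.1 -0.4] w 0.0803
shift [ 0.0024 -0.1275  0.1427] turn [0.09 0.   5.67]
```

Call:
{"fn": "jog_arm", "kwargs": {
  "rows": [
    [0, 0.001, -0.032, 0, 0, 0, 0],
    [0, 0.001, -0.032, 0, 0, 0, 0],
    [0, 0, -0.032, 0, 0, 0, 0],
    [0, 0, -0.0315, 0, 0, 0, 0],
    [0, 0, 0, 0, 0.1, 0, 5.7],
    [0, 0, 0, 0.036, 0, 0, 0],
    [0, 0, 0, 0.036, 0, 0, 0],
    [0, 0, 0, 0, 0, 0, 0]
  ]
}}

```text
time_s: 18.48
tool_pos: [0.6037, 0.1488, 0.248]
tool_rot: [180.0, 0.7, 7.4]
force: [-1.8, -0.5, -1.5]
grip_width: 0.0868
```

Run:
```python
from h import *
go(.607,.149,.184,7.1)
```

```text
t 18.48 pos [0.6037 0.1488 0.248 ] rot [179.98   0.66   7.37] F [-1.8 -0.5 -1.5] w 0.0868
shift [0.0041 0.0002 0.064 ] turn [0.02 0.66 0.27]
```

Call:
{"fn": "jog_arm", "kwargs": {
  "grip_force": 30,
  "rows": [
    [0, 0, 0, 0.03, 0, 0, 0],
    [0, 0, 0, 0.02, 0, 0, 0],
    [0, 0, 0, 0.0, 0, 0, 0],
    [0, 0, 0, 0.01, 0, 0, 0],
    [0, 0, 0, 0.01, 0, 0, 0],
    [0, 0, 0, 0, 0, 0, 0]
  ]
}}

```text
time_s: 18.98
tool_pos: [0.6059, 0.151, 0.1842]
tool_rot: [-179.9, 0.1, 7.2]
force: [-0.8, -0.4, -1.0]
grip_width: 0.0868
```

Call:
{"fn": "jog_arm", "kwargs": {
  "rows": [
    [1, 0, 0, 0, 0, 0, 0],
    [1, 0, 0, 0, 0, 0, 0],
    [1, 0, 0, 0, 0, 0, 0],
    [1, 0, 0, 0, 0, 0, 0],
    [1, 0, 0, 0, 0, 0, 0],
    [1, 0, 0, 0, 0, 0, 0],
    [1, 0, 0, 0, 0, 0, 0],
    [1, 0, 0, 0, 0, 0, 0]
  ]
}}

```text
time_s: 19.65
tool_pos: [0.6062, 0.1516, 0.1852]
tool_rot: [-179.9, -0.1, 7.2]
force: [0.5, -0.7, 2.7]
grip_width: 0.0518
```

Call:
{"fn": "jog_arm", "kwargs": {
  "rows": [
    [1, 0, 0, -0.025, 0, 0, 0],
    [1, 0, 0, -0.035, 0, 0, 0],
    [1, 0, 0, -0.035, 0, 0, 0],
    [1, 0, 0, -0.03, 0, 0, 0],
    [1, 0, 0, 0, 0, 0, 0],
    [1, 0, 0, 0, 0, 0, 0]
  ]
}}

```text
time_s: 20.15
tool_pos: [0.6063, 0.1515, 0.3115]
tool_rot: [-179.9, -0.2, 7.2]
force: [0.3, -1.3, -1.0]
grip_width: 0.052
```

```bash
cat >> h.py <<'E'
def held(n,zt,save=None):
    "rect of held thing whose top is at zt, and its place relative to the tool (tool x,y in mm)"
    a,d=cams.read_camera("top"); W=cloud("top",d)
    if save: cv2.imwrite(save,a[:,:,::-1])
    s=status.get_obs(); r=R.from_euler('xyz',s['tool_rot'],degrees=True)
    for x in outline_of("top",n)[:1]:
        q=rect(W,x["pixels"],zt-.008,zt+.008); print(n,round(x["conf"],2),*q)
        print('rel',np.round(r.inv().apply(np.append(q[0]/1000,0)-s['tool_pos'])[:2]*1000,1))
E
python3 - <<'E'
from h import *
W=np.load("W0.npy")
b=(W[...,2]>.07)&(W[...,2]<.13)&(W[...,0]>.46)&(W[...,0]<.57)&(W[...,1]>.2)&(W[...,1]<.46)
P=W[b]*1000
for lo,hi in((200,330),(330,460)):
    q=P[(P[:,1]>lo)&(P[:,1]<hi)]; print(len(q),np.round(np.median(q,0),1),np.round(q.max(0)),np.round(q.min(0)))
find("press"); held("long_piece",.138,"pics/c.png")
go(.5136,.3291,.31,-2.1)
E
```

```text
28 [507.6 239.9 108.8] [515. 244. 115.] [505. 235.  76.]
35 [514.6 417.  106.4] [521. 423. 114.] [511. 413.  72.]
press 0.62 [513.5 329.1] [ 81.4 224. ] -2.0 [ 9.  12.4 15.9] 2637
long_piece 0.47 [609.  127.4] [ 40.7 120.1] 4.0 [132.5 136.2 139.7] 141
rel [ 1.9 24.1]
t 20.35 pos [0.6053 0.1508 0.3076] rot [-179.92    0.22    7.23] F [-0.2 -0.1 -0.4] w 0.0519
shift [-0.0685 -0.1884 -0.0019] turn [-0.06  0.22  9.33]
```

View pics/c.png

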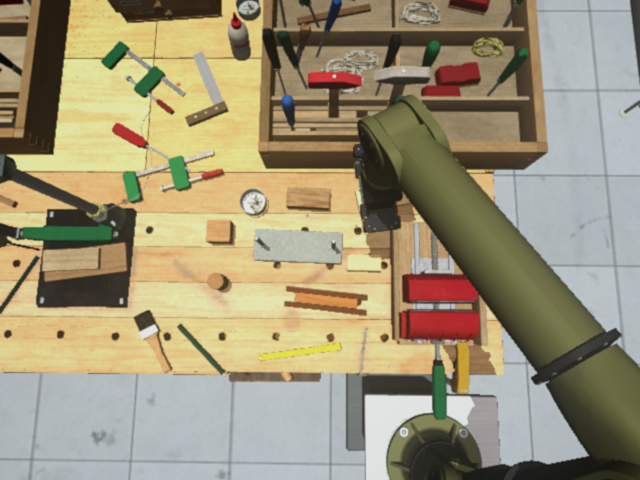

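Call:
{"fn": "jog_arm", "kwargs": {
  "rows": [
    [1, 0, 0, -0.015, 0, 0, 4.7],
    [1, 0, 0, 0, 0, 0, 4.65],
    [1, -0.014, -0.0294, 0, 0, 0, 0],
    [1, -0.014, -0.0294, 0, 0, 0, 0],
    [1, -0.014, -0.0294, 0, 0, 0, 0],
    [1, -0.014, -0.0294, 0, 0, 0, 0],
    [1, -0.014, -0.0294, 0, 0, 0, 0],
    [1, -0.014, -0.0294, 0, 0, 0, 0],
    [1, -0.0143, -0.0298, 0, 0, 0, 0],
    [1, 0, 0, 0, 0, 0, 0],
    [1, 0, 0, 0, 0, 0, 0]
  ]
}}

```text
time_s: 21.27
tool_pos: [0.513, 0.3634, 0.3237]
tool_rot: [-179.9, 0.2, -1.8]
force: [-0.0, -0.3, -0.7]
grip_width: 0.0523
```

Run:
```python
from h import *
held("long_piece",.153)
b,_=cams.read_camera("scene"); cv2.imwrite("pics/c2.png",cv2.resize(b[130:380,120:460],None,fx=2,fy=2)[:,:,::-1])
go(.5146,.3605,.197,-2.1)
```

```text
t 21.42 pos [0.5162 0.3594 0.3239] rot [ 1.7998e+02  8.0000e-02 -2.2300e+00] F [ 0.  -0.9 -0.5] w 0.0521
shift [-0.0014 -0.0011  0.1269] turn [ 0.02  0.08 -0.13]
```

View pics/c2.png

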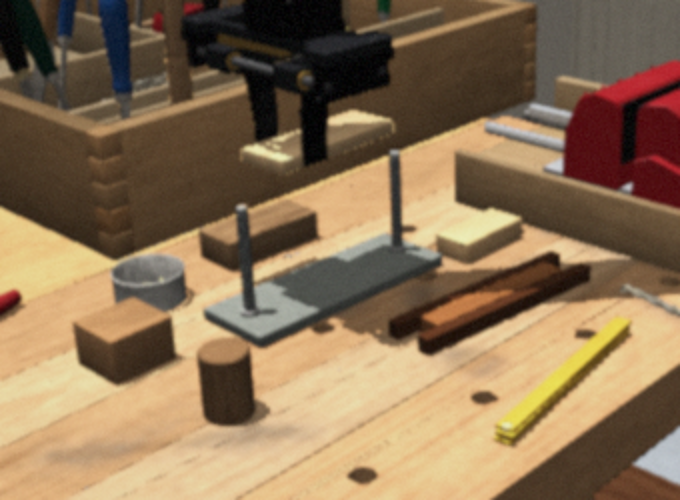

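The long piece is held level above the press, off-centre in the grip as intended. Checking its position with the scene camera.

```bash
cat >> h.py <<'E'
def sfind(n,zlo,zhi,k=1):
    a,d=cams.read_camera("scene"); W=cloud("scene",d)
    for x in outline_of("scene",n)[:k]:
        m=x["pixels"]; Q=W[m]; Q=Q[(Q[:,2]>zlo)&(Q[:,2]<zhi)]*1000
        print('scene',n,round(x["conf"],2),x["box"],len(Q), np.round(np.percentile(Q,[1,50,99],axis=0),1).tolist(), *rect(W,m,zlo,zhi))
E
python3 - <<'E'
from h import *
sfind("long_piece",.148,.163)
sfind("long_piece",.12,.18)
E
```

```text
scene long_piece 0.98 [240.5, 186.3, 315.5, 213.9] 710 [[486.9, 256.8, 148.2], [511.8, 332.9, 151.9], [542.7, 394.1, 153.8]] [513.7 325. ] [ 68.2 141.2] -0.1 [149.1 151.9 153.1] 710
scene long_piece 0.8 [242.8, 185.1, 317.3, 212.4] 973 [[482.1, 258.6, 140.2], [503.8, 333.5, 151.9], [541.1, 394.2, 164.7]] [512.3 325.3] [ 63.9 142.3] 3.6 [142.  151.9 153.7] 973
```

Call:
{"fn": "jog_arm", "kwargs": {
  "rows": [
    [1, -0.001, -0.003, 0.035, 0, 0, 0],
    [1, 0, 0, 0.035, 0, 0, 0],
    [1, 0, 0, 0.03, 0, 0, 0],
    [1, 0, 0, 0.015, 0, 0, 0],
    [1, 0, 0, 0.007, 0, 0, 0],
    [1, 0, 0, 0.003, 0, 0, 0],
    [1, 0, 0, 0, 0, 0, 0],
    [1, 0, 0, 0, 0, 0, 0]
  ]
}}

```text
time_s: 22.28
tool_pos: [0.5151, 0.3648, 0.2019]
tool_rot: [-179.8, -0.1, -2.1]
force: [-0.4, -0.4, -0.5]
grip_width: 0.0521
```

Run:
```python
from h import *
go(.5146,.3615,.1965,-2.1)
sfind("long_piece",.015,.035)
```

```text
t 22.28 pos [0.5151 0.3648 0.2019] rot [-1.798e+02 -1.100e-01 -2.130e+00] F [-0.4 -0.4 -0.5] w 0.0521
shift [-0.0004  0.0034  0.0054] turn [-0.2  -0.11 -0.03]
scene long_piece 0.76 [247.3, 251.0, 313.0, 281.9] 948 [[487.3, 265.1, 18.1], [504.2, 343.0, 29.4], [541.3, 400.4, 32.4]] [510.7 331.5] [ 62.4 140.6] -3.4 [19.8 29.4 31.5] 948
```

Call:
{"fn": "jog_arm", "kwargs": {
  "rows": [
    [1, 0, 0.003, 0.003, 0, 0, 0],
    [1, 0, 0, 0.002, 0, 0, 0],
    [1, 0, 0, 0, 0, 0, 0],
    [0, 0, 0, 0, 0, 0, 0],
    [0, 0, 0, 0, 0, 0, 0],
    [0, 0, 0, 0, 0, 0, 0],
    [0, 0, 0, 0, 0, 0, 0],
    [0, 0, 0, -0.03, 0, 0, 0],
    [0, 0, 0, -0.035, 0, 0, 0],
    [0, 0, 0, -0.035, 0, 0, 0],
    [0, 0, 0, -0.035, 0, 0, 0],
    [0, 0, 0, 0, 0, 0, 0]
  ]
}}

```text
time_s: 23.38
tool_pos: [0.5155, 0.363, 0.3378]
tool_rot: [-179.5, -0.5, -2.1]
force: [0.5, 2.5, 0.5]
grip_width: 0.0867
```

Run:
```python
from h import *
go(.622,.304,.31,-2.8)
find("long_piece",25); sfind("long_piece",.015,.035); find("middle_piece")
```

```text
t 23.38 pos [0.5155 0.363  0.3378] rot [-179.5    -0.54   -2.12] F [0.5 2.5 0.5] w 0.0867
shift [0.1083 0.0553 0.0284] turn [-0.5  -0.54  0.68]
scene long_piece 0.94 [248.7, 249.7, 318.2, 285.2] 1247 [[487.3, 259.2, 15.3], [506.7, 335.5, 25.2], [540.2, 396.4, 27.6]] [514.6 327.2] [ 54.7 140.9] 1.7 [16.7 25.2 26.9] 1247
middle_piece 0.56 [636.4 282.5] [48.8 66.6] -4.3 [27.3 30.6 33.3] 335
```

Call:
{"fn": "jog_arm", "kwargs": {
  "rows": [
    [0, 0.035, 0.018, 0, 0, 0, 0],
    [0, 0.035, 0.018, 0, 0, 0, 0],
    [0, 0.0365, 0.018, 0, 0, 0, 0.7],
    [0, 0, 0, 0.03, 0, 0, 0],
    [0, 0, 0, 0.03, 0, 0, 0],
    [0, 0, 0, 0, 0, 0, 0],
    [0, 0, 0, 0, 0, 0, 0]
  ]
}}

```text
time_s: 24.27
tool_pos: [0.6177, 0.3027, 0.2669]
tool_rot: [180.0, 0.4, -2.8]
force: [0.6, 0.7, 0.3]
grip_width: 0.0869
```

Run:
```python
from h import *
go(.6205,.304,.192,-2.8); b,_=cams.read_camera("scene"); cv2.imwrite("pics/d.png",cv2.resize(b[60:310,120:460],None,fx=2,fy=2)[:,:,::-1])
go(.6205,.304,.192,-2.8)
```

```text
t 24.27 pos [0.6177 0.3027 0.2669] rot [179.95   0.36  -2.78] F [0.6 0.7 0.3] w 0.0869
shift [ 0.0032 -0.0015  0.0749] turn [0.05 0.36 0.02]
t 24.32 pos [0.6182 0.3037 0.2694] rot [-1.7992e+02  1.4000e-01 -2.7500e+00] F [-0.2  0.4  0.2] w 0.0868
shift [ 0.0025 -0.0003  0.0774] turn [-0.08  0.14  0.05]
```

View pics/d.png

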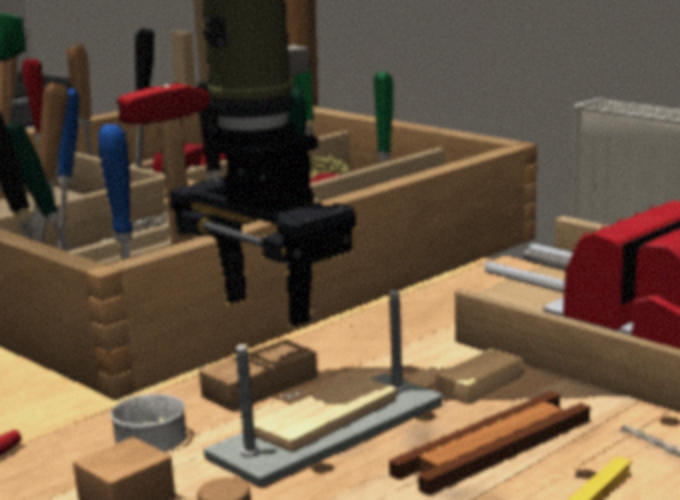

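The long piece lies centred on the press board, clear of both rods. The gripper is above the middle piece and in front of the box wall.

Call:
{"fn": "jog_arm", "kwargs": {
  "rows": [
    [0, 0.002, 0, 0.03, 0, 0, 0],
    [0, 0, 0, 0.012, 0, 0, 0],
    [0, 0, 0, 0, 0, 0, 0],
    [0, 0, 0, 0, 0, 0, 0]
  ]
}}

```text
time_s: 24.65
tool_pos: [0.6204, 0.3034, 0.2285]
tool_rot: [-179.9, 0.1, -2.8]
force: [-0.4, -0.4, 0.6]
grip_width: 0.0866
```

Call:
{"fn": "jog_arm", "kwargs": {
  "rows": [
    [0, 0, 0, 0.012, 0, 0, 0],
    [0, 0, 0, 0.01, 0, 0, 0],
    [0, 0, 0, 0.01, 0, 0, 0],
    [0, 0, 0, 0, 0, 0, 0]
  ]
}}

```text
time_s: 24.98
tool_pos: [0.6199, 0.3025, 0.1932]
tool_rot: [180.0, 0.2, -2.8]
force: [-0.5, 0.5, -0.2]
grip_width: 0.087
```

Call:
{"fn": "jog_arm", "kwargs": {
  "grip_force": 35,
  "rows": [
    [1, 0, 0, 0, 0, 0, 0],
    [1, 0, 0, 0, 0, 0, 0],
    [1, 0, 0, 0, 0, 0, 0],
    [1, 0, 0, 0, 0, 0, 0],
    [1, 0, 0, 0, 0, 0, 0],
    [1, 0, 0, 0, 0, 0, 0],
    [1, 0, 0, 0, 0, 0, 0],
    [1, 0, 0, 0, 0, 0, 0]
  ]
}}

```text
time_s: 25.65
tool_pos: [0.621, 0.3032, 0.1964]
tool_rot: [-179.9, -0.0, -2.8]
force: [1.1, -0.8, 1.7]
grip_width: 0.0494
```

Call:
{"fn": "jog_arm", "kwargs": {
  "rows": [
    [1, -0.005, 0, -0.02, 0, 0, 0],
    [1, 0, 0, -0.035, 0, 0, 0],
    [1, 0, 0, -0.035, 0, 0, 0],
    [1, 0, 0, -0.03, 0, 0, 0],
    [1, 0, 0, -0.02, 0, 0, 0],
    [1, -0.03, -0.008, 0, 0, 0, -0.7],
    [1, -0.03, -0.008, 0, 0, 0, 0],
    [1, -0.03, -0.008, 0, 0, 0, 0],
    [1, 0, 0, 0, 0, 0, 0],
    [1, 0, 0, 0, 0, 0, 0]
  ]
}}

```text
time_s: 26.48
tool_pos: [0.5244, 0.3324, 0.3362]
tool_rot: [-179.9, 0.0, -1.9]
force: [1.2, 0.3, -0.6]
grip_width: 0.0498
```

Run:
```python
from h import *
sfind("middle_piece",.145,.19); go(.5138,.3285,.219,-2.1); sfind("press",.0,.02)
```

```text
scene middle_piece 0.6 [238.5, 178.4, 303.2, 212.5] 1206 [[495.6, 280.5, 145.3], [505.1, 358.6, 163.7], [549.7, 389.5, 171.5]] [520.2 332.7] [ 61.  114.9] -4.9 [146.7 163.7 171.1] 1206
t 26.58 pos [0.5273 0.3304 0.3359] rot [-1.7995e+02 -1.0000e-02 -2.1500e+00] F [ 0.2 -0.2 -1.1] w 0.0498
shift [-0.0134  0.0025  0.1169] turn [-0.05 -0.01 -0.05]
scene press 0.8 [221.0, 204.0, 340.5, 301.6] 1742 [[468.5, 88.8, 0.6], [484.9, 372.5, 12.0], [655.2, 441.0, 17.9]] [565.8 225.8] [191.4 466.4] 15.3 [ 2.8 12.  14.4] 1742
```

Call:
{"fn": "jog_arm", "kwargs": {
  "rows": [
    [1, -0.0134, 0.0045, 0.03, 0, 0, 0],
    [1, 0, 0, 0.03, 0, 0, 0],
    [1, 0, 0, 0.03, 0, 0, 0],
    [1, 0, 0, 0.013, 0, 0, 0],
    [1, 0, 0, 0.009, 0, 0, 0],
    [1, 0, 0, 0, 0, 0, 0],
    [1, 0, 0, 0, 0, 0, 0],
    [1, 0, 0, 0, 0, 0, 0]
  ]
}}

```text
time_s: 27.35
tool_pos: [0.514, 0.3276, 0.2255]
tool_rot: [-179.8, -0.1, -2.1]
force: [0.1, -0.3, -0.4]
grip_width: 0.0497
```

Run:
```python
from h import *
go(.5138,.3265,.2195,-2.1); sfind("middle_piece",.035,.07); sfind("long_piece",.01,.03)
```

```text
t 27.35 pos [0.514  0.3276 0.2255] rot [-1.7982e+02 -9.0000e-02 -2.1300e+00] F [ 0.1 -0.3 -0.4] w 0.0497
shift [-0.0002  0.0011  0.006 ] turn [-0.18 -0.09 -0.03]
scene middle_piece 0.58 [244.9, 235.0, 311.9, 271.5] 1154 [[486.1, 276.6, 35.4], [498.4, 354.8, 55.7], [539.6, 385.1, 61.4]] [511.3 329. ] [ 60.1 114.2] -2.4 [36.7 55.7 60.8] 1154
scene long_piece 0.97 [248.5, 254.0, 316.1, 281.7] 720 [[487.0, 259.7, 11.8], [492.4, 362.1, 22.5], [536.9, 397.2, 27.7]] [512.9 328. ] [ 55.8 141.1] -0.1 [13.1 22.5 26.5] 720
```

Call:
{"fn": "jog_arm", "kwargs": {
  "rows": [
    [1, 0, 0.0015, 0.003, 0, 0, 0],
    [1, 0, 0, 0.003, 0, 0, 0],
    [1, 0, 0, 0, 0, 0, 0],
    [0, 0, 0, 0, 0, 0, 0],
    [0, 0, 0, 0, 0, 0, 0],
    [0, 0, 0, 0, 0, 0, 0],
    [0, 0, 0, 0, 0, 0, 0],
    [0, 0, 0, -0.02, 0, 0, 0],
    [0, 0, 0, -0.03, 0, 0, 0],
    [0, 0, 0, -0.035, 0, 0, 0],
    [0, 0, 0, -0.035, 0, 0, 0],
    [0, 0, 0, 0, 0, 0, 0]
  ]
}}

```text
time_s: 28.55
tool_pos: [0.5145, 0.3273, 0.3452]
tool_rot: [-179.6, -0.5, -2.1]
force: [1.2, 1.2, 0.9]
grip_width: 0.0865
```

Call:
{"fn": "jog_arm", "kwargs": {
  "rows": [
    [0, -0.007, 0.03, 0, 0, 0, 0],
    [0, -0.007, 0.03, 0, 0, 0, 0],
    [0, -0.007, 0.03, 0, 0, 0, 0],
    [0, -0.007, 0.03, 0, 0, 0, 0],
    [0, -0.006, 0.03, 0, 0, 0, 0],
    [0, -0.006, 0.015, 0, 0, 0, 0],
    [0, 0, 0, 0, 0, 0, 0],
    [0, 0, 0, 0, 0, 0, 0]
  ]
}}

```text
time_s: 29.22
tool_pos: [0.4671, 0.1613, 0.3376]
tool_rot: [-179.9, -0.0, -2.2]
force: [0.5, 0.5, -0.2]
grip_width: 0.0868
```

Run:
```python
from h import *
find("long_piece",25); find("middle_piece",55);find("short_piece"); find("press"); find("bar",save="pics/e.png"); go(.47,.16,.19,0)
```

```text
long_piece 0.8 [517.2 327.2] [ 51.8 136.9] 1.6 [22.4 25.6 28.8] 205
middle_piece 0.91 [514.8 327.7] [ 50.4 110.3] -2.4 [52.1 55.6 58.7] 912
short_piece 0.64 [377.4 257.3] [ 49.1 200.7] -5.7 [16.2 17.5 20.2] 685
press 0.56 [513.5 328.9] [ 80.9 224.9] -2.2 [ 8.7 12.5 15.9] 1402
bar 0.59 [377.4 257.3] [ 49.8 200.9] -5.7 [12.8 16.2 19.4] 1367
t 29.72 pos [0.4672 0.1624 0.3377] rot [-1.7989e+02  4.0000e-02 -2.0700e+00] F [-0.3  0.2  0.3] w 0.0869
shift [0.003  0.0026 0.1477] turn [-0.11  0.04 -2.07]
```

View pics/e.png

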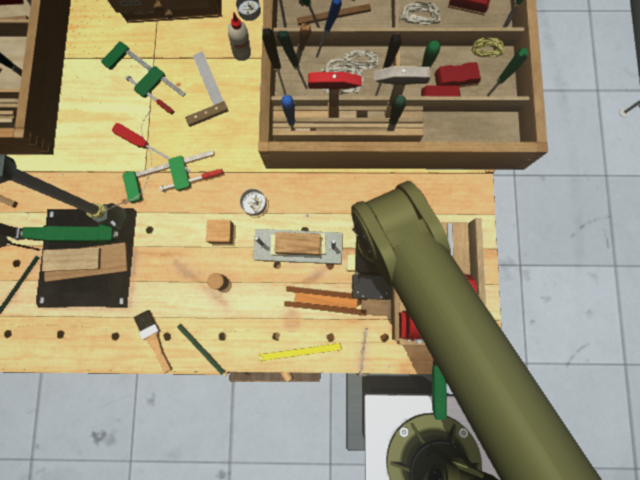

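The stack is good: the middle piece at (298,243) lies centred on the long piece. The short piece is under the gripper.

Call:
{"fn": "jog_arm", "kwargs": {
  "grip_force": 25,
  "rows": [
    [0, 0.003, 0.001, 0.03, 0, 0, -2.1],
    [0, 0, 0, 0.035, 0, 0, 0],
    [0, 0, 0, 0.035, 0, 0, 0],
    [0, 0, 0, 0.03, 0, 0, 0],
    [0, 0, 0, 0.015, 0, 0, 0],
    [0, 0, 0, 0.004, 0, 0, 0],
    [0, 0, 0, 0, 0, 0, 0],
    [1, 0, 0, 0, 0, 0, 0],
    [1, 0, 0, 0, 0, 0, 0],
    [1, 0, 0, 0, 0, 0, 0],
    [1, 0, 0, 0, 0, 0, 0],
    [1, 0, 0, 0, 0, 0, 0]
  ]
}}

```text
time_s: 30.72
tool_pos: [0.4704, 0.1611, 0.1896]
tool_rot: [-179.9, -0.1, -0.0]
force: [0.3, 0.4, 0.3]
grip_width: 0.0615
```

Call:
{"fn": "jog_arm", "kwargs": {
  "rows": [
    [1, 0, 0, 0, 0, 0, 0],
    [1, 0, 0, 0, 0, 0, 0],
    [1, 0, 0, 0, 0, 0, 0],
    [1, 0, 0, 0, 0, 0, 0],
    [1, 0, 0, 0, 0, 0, 0]
  ]
}}

```text
time_s: 31.13
tool_pos: [0.4701, 0.1611, 0.1889]
tool_rot: [-179.9, 0.0, -0.0]
force: [0.2, -0.3, 0.5]
grip_width: 0.0399
```

Call:
{"fn": "jog_arm", "kwargs": {
  "rows": [
    [1, 0, 0, -0.03, 0, 0, 0],
    [1, 0, 0, -0.035, 0, 0, 0],
    [1, 0, 0, -0.035, 0, 0, 0],
    [1, 0, 0, -0.035, 0, 0, 0],
    [1, 0.0089, -0.0332, 0, 0, 0, 0],
    [1, 0.0089, -0.0332, 0, 0, 0, 0],
    [1, 0.0089, -0.0332, 0, 0, 0, 0],
    [1, 0.0089, -0.0332, 0, 0, 0, 0],
    [1, 0.0089, -0.0332, 0, 0, 0, 0],
    [1, 0, 0, 0, 0, 0, 2.2],
    [1, 0, 0, 0, 0, 0, 0],
    [1, 0, 0, 0, 0, 0, 0]
  ]
}}

```text
time_s: 32.13
tool_pos: [0.5145, 0.3266, 0.3233]
tool_rot: [-180.0, 0.1, -2.1]
force: [-0.8, -0.4, -0.3]
grip_width: 0.0397
```

Run:
```python
from h import *
go(.5145,.327,.244,-2.2); sfind("short_piece",.130,.17); sfind("middle_piece",.03,.06)
```

```text
t 32.13 pos [0.5145 0.3266 0.3233] rot [-1.7997e+02  9.0000e-02 -2.1400e+00] F [-0.8 -0.4 -0.3] w 0.0397
shift [ 0.0001 -0.0003  0.0793] turn [-0.03  0.09  0.06]
scene short_piece 0.68 [253.9, 189.1, 303.5, 216.0] 669 [[491.8, 287.2, 135.6], [500.6, 350.9, 151.4], [534.2, 370.3, 158.4]] [515.2 328.2] [47.2 90. ] -2.1 [137.4 151.4 157.7] 669
scene middle_piece 0.79 [249.4, 234.0, 308.5, 276.6] 1483 [[485.9, 274.4, 30.6], [497.4, 339.6, 52.9], [538.4, 382.9, 57.2]] [512.4 327.8] [ 55.5 113.2] -2.7 [32.1 52.9 56.6] 1483
```

Call:
{"fn": "jog_arm", "kwargs": {
  "rows": [
    [1, 0, 0, 0.03, 0, 0, 0],
    [1, 0, 0, 0.025, 0, 0, 0],
    [1, 0, 0, 0.013, 0, 0, 0],
    [1, 0, 0, 0.006, 0, 0, 0],
    [1, 0, 0, 0, 0, 0, 0],
    [1, 0, 0, 0.003, 0, 0, 0],
    [1, 0, 0, 0.002, 0, 0, 0],
    [1, 0, 0, 0, 0, 0, 0]
  ]
}}

```text
time_s: 33.0
tool_pos: [0.5149, 0.3272, 0.2459]
tool_rot: [-179.9, -0.1, -2.2]
force: [-0.6, 0.9, -0.1]
grip_width: 0.0398
```

Call:
{"fn": "jog_arm", "kwargs": {
  "rows": [
    [1, 0, 0, 0.001, 0, 0, 0],
    [1, 0, 0, 0, 0, 0, 0],
    [0, 0, 0, 0, 0, 0, 0],
    [0, 0, 0, 0, 0, 0, 0],
    [0, 0, 0, 0, 0, 0, 0],
    [0, 0, 0, 0, 0, 0, 0],
    [0, 0, 0, -0.02, 0, 0, 0],
    [0, 0, 0, -0.03, 0, 0, 0],
    [0, 0, 0, -0.035, 0, 0, 0],
    [0, -0.035, 0, 0, 0, 0, 0],
    [0, -0.035, 0, 0, 0, 0, 0],
    [0, 0, 0, 0, 0, 0, 0]
  ]
}}

```text
time_s: 34.0
tool_pos: [0.438, 0.3319, 0.3293]
tool_rot: [180.0, 0.2, -1.8]
force: [-1.0, 0.7, -1.8]
grip_width: 0.0863
```

Run:
```python
from h import *
sfind("short_piece",.06,.085); sfind("middle_piece",.03,.06)
a,d=cams.read_camera("top"); W=cloud("top",d)
m=outline_of("top","bar")[0]["pixels"]; print(rect(W,m,.009,.024),rect(W,m))
find("short_piece",77)
go(.377,.256,.2,-5.7)
```

```text
scene short_piece 0.92 [254.7, 230.3, 306.2, 260.9] 826 [[492.0, 287.9, 60.3], [503.3, 338.2, 75.9], [534.9, 370.9, 79.3]] [513.1 327.8] [45.8 88.4] -3.5 [61.5 75.9 78.6] 826
scene middle_piece 0.96 [250.3, 239.6, 313.4, 274.7] 1028 [[485.9, 273.9, 30.3], [491.2, 350.5, 46.1], [537.4, 383.2, 57.5]] [511.5 327.3] [ 52.4 113.4] -3.2 [31.7 46.1 56.5] 1028Traceback (most recent call last):
  File "<stdin>", line 4, in <module>
IndexError: list index out of range
```

Call:
{"fn": "jog_arm", "kwargs": {
  "rows": [
    [0, -0.0217, 0.0255, 0, 0, 0, 0],
    [0, -0.0217, 0.0255, 0, 0, 0, 0],
    [0, -0.0217, 0.0255, 0, 0, 0, 0],
    [0, 0, 0, 0.03, 0, 0, 3.5],
    [0, 0, 0, 0.03, 0, 0, 0],
    [0, 0, 0, 0, 0, 0, 0],
    [0, 0, 0, 0, 0, 0, 0]
  ]
}}

```text
time_s: 34.88
tool_pos: [0.3767, 0.2553, 0.2684]
tool_rot: [-179.9, 0.2, -5.7]
force: [0.8, 0.9, 1.0]
grip_width: 0.087
```

Run:
```python
from h import *
sfind("bar",.006,.03); find("short_piece",77)
b,_=cams.read_camera("scene"); cv2.imwrite("pics/f.png",cv2.resize(b[130:380,120:460],None,fx=2,fy=2)[:,:,::-1])
go(.377,.256,.187,-5.7); print(status.get_obs()['qpos'])
```

```text
scene bar 0.65 [314.3, 253.9, 413.7, 303.7] 1867 [[341.8, 159.1, 6.3], [369.8, 269.8, 16.2], [406.8, 358.3, 18.6]] [375.8 256.9] [ 53.9 208.1] -6.0 [ 7.7 16.2 18. ] 1867
short_piece 0.63 [515.9 327.5] [40.3 84. ] -2.1 [74.  77.5 80.9] 562
t 35.13 pos [0.3774 0.2565 0.27  ] rot [-1.7981e+02 -1.0000e-02 -5.7000e+00] F [ 0.1 -0.3 -0.1] w 0.0872
shift [-0.0004  0.0008  0.083 ] turn [-0.19 -0.01  0.  ]
[ 12.20391326   4.60635863 -50.68303926 117.41159806   3.98852787
  59.58644593 -46.10018377]
```

View pics/f.png

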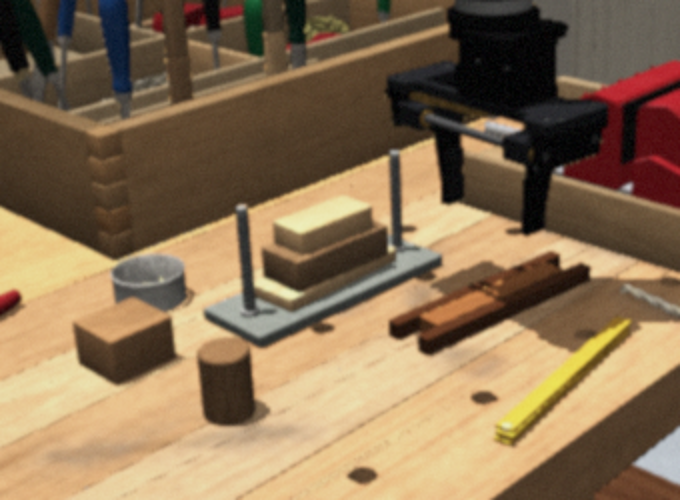

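All three pieces are stacked squarely in the press, and the gripper is over the bar. Now I'll grip it.

Call:
{"fn": "jog_arm", "kwargs": {
  "grip_force": 40,
  "rows": [
    [0, 0, 0, 0.035, 0, 0, 0],
    [0, 0, 0, 0.028, 0, 0, 0],
    [0, 0, 0, 0.014, 0, 0, 0],
    [0, 0, 0, 0.005, 0, 0, 0],
    [0, 0, 0, 0, 0, 0, 0],
    [1, 0, 0, 0, 0, 0, 0],
    [1, 0, 0, 0, 0, 0, 0],
    [1, 0, 0, 0, 0, 0, 0],
    [1, 0, 0, 0, 0, 0, 0],
    [1, 0, 0, 0, 0, 0, 0],
    [1, 0, 0, 0, 0, 0, 0],
    [1, 0, 0, 0, 0, 0, 0]
  ]
}}

```text
time_s: 36.13
tool_pos: [0.3767, 0.2559, 0.1872]
tool_rot: [-179.9, 0.0, -5.7]
force: [-0.1, 0.2, 3.3]
grip_width: 0.0492
```

Call:
{"fn": "jog_arm", "kwargs": {
  "rows": [
    [1, 0, 0, 0, 0, 0, 0],
    [1, 0, 0, 0, 0, 0, 0],
    [1, 0, 0, -0.03, 0, 0, 0],
    [1, 0, 0, -0.035, 0, 0, 0],
    [1, 0, 0, -0.035, 0, 0, 0],
    [1, 0, 0, -0.035, 0, 0, 0],
    [1, 0, 0, -0.015, 0, 0, -3.5],
    [1, 0, 0, 0, 0, 0, 0]
  ]
}}

```text
time_s: 36.8
tool_pos: [0.3777, 0.2566, 0.3404]
tool_rot: [-179.8, -0.4, -2.1]
force: [0.1, 0.2, -1.1]
grip_width: 0.0496
```

Run:
```python
from h import *
go(.5148,.328,.3367,-2.2)
```

```text
t 36.8 pos [0.3777 0.2566 0.3404] rot [-179.79   -0.38   -2.13] F [ 0.1  0.2 -1.1] w 0.0496
shift [ 0.1344 -0.0764  0.0049] turn [-0.21 -0.38  0.07]
```

Call:
{"fn": "jog_arm", "kwargs": {
  "rows": [
    [1, 0.027, -0.0153, 0, 0, 0, 0],
    [1, 0.027, -0.0153, 0, 0, 0, 0],
    [1, 0.027, -0.0153, 0, 0, 0, 0],
    [1, 0.027, -0.0153, 0, 0, 0, 0],
    [1, 0.027, -0.0153, 0, 0, 0, 0],
    [1, 0, 0, 0.008, 0, 0, 0],
    [1, 0, 0, 0, 0, 0, 0],
    [1, 0, 0, 0, 0, 0, 0]
  ]
}}

```text
time_s: 37.47
tool_pos: [0.5134, 0.3267, 0.3264]
tool_rot: [180.0, 0.3, -2.2]
force: [-0.2, -0.6, -1.8]
grip_width: 0.0499
```

Run:
```python
from h import *
go(.5148,.328,.264,-2.2)
a,d=cams.read_camera("scene"); W=cloud("scene",d)
m=outline_of("scene","bar")[0]["pixels"]; print(rect(W,m,.135,.17))
Q=W[m&(W[...,2]>.135)&(W[...,2]<.17)]*1000; print(np.round(np.percentile(Q,[1,99],axis=0)))
m=(W[...,2]>.04)&(W[...,2]<.11)&(abs(W[...,0]-.514)<.02)
for c in(239,418):
    q=W[m&(abs(W[...,1]*1000-c)<12)]*1000; print('rod',len(q),np.round(np.median(q,0),1))
cv2.imwrite("pics/i.png",cv2.resize(a[130:380,120:460],None,fx=2,fy=2)[:,:,::-1])
a,d=cams.read_camera("top"); W=cloud("top",d)
m=outline_of("top","bar")
for x in m[:1]: print('top',x["conf"],rect(W,x["pixels"],.145,.17))
go(.5148,.328,.264,-2.2)
```

```text
t 37.47 pos [0.5134 0.3267 0.3264] rot [179.99   0.3   -2.2 ] F [-0.2 -0.6 -1.8] w 0.0499
shift [ 0.0016 -0.0014  0.0624] turn [0.01 0.3  0.  ]
(array([508.2, 325.4]), array([ 61.8, 209.1]), -4.2, array([142.2, 154.5, 156.5]), 1607)
[[483. 228. 141.]
 [539. 429. 157.]]
rod 197 [506.4 240.9  74.1]
rod 241 [513.1 420.3  75.3]
top 0.65 (array([517.2, 408.9]), array([36.2, 50.6]), -88.1, array([153.5, 157.6, 160. ]), 240)
t 37.67 pos [0.5138 0.3267 0.3293] rot [-1.7995e+02 -2.0000e-02 -2.2100e+00] F [ 0.1  0.4 -2.2] w 0.0501
shift [ 0.0009 -0.0013  0.0653] turn [-0.05 -0.02 -0.01]
```

View pics/i.png

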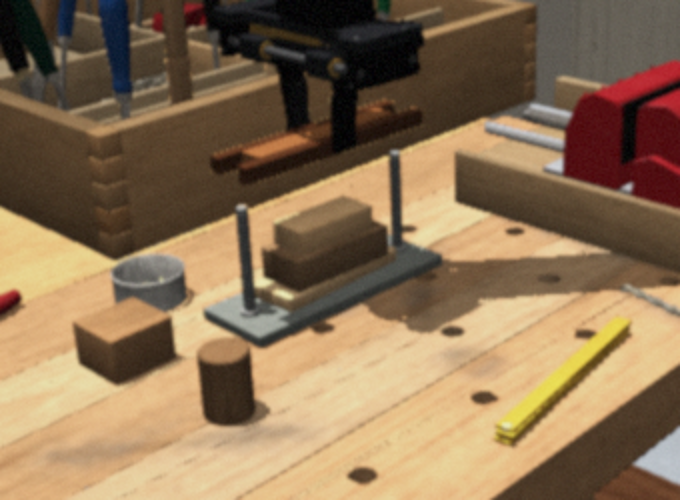

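Call:
{"fn": "jog_arm", "kwargs": {
  "rows": [
    [1, 0.001, -0.0013, 0.02, 0, 0, 0],
    [1, 0, 0, 0.01, 0, 0, 0],
    [1, 0, 0, 0.008, 0, 0, 0],
    [1, 0, 0, 0, 0, 0, 0],
    [1, 0, 0, 0, 0, 0, 0]
  ]
}}

```text
time_s: 38.08
tool_pos: [0.5154, 0.3279, 0.2909]
tool_rot: [-179.9, 0.1, -2.2]
force: [0.7, 0.0, -0.6]
grip_width: 0.0497
```

Call:
{"fn": "jog_arm", "kwargs": {
  "rows": [
    [1, 0, 0, 0.008, 0, 0, 0],
    [1, 0, 0, 0.007, 0, 0, 0],
    [1, 0, 0, 0.006, 0, 0, 0],
    [1, 0, 0, 0, 0, 0, 0],
    [1, 0, 0, 0, 0, 0, 0]
  ]
}}

```text
time_s: 38.5
tool_pos: [0.5154, 0.3281, 0.2694]
tool_rot: [-179.9, 0.1, -2.2]
force: [-0.4, 0.1, -1.1]
grip_width: 0.0497
```

Run:
```python
from h import *
go(.5148,.328,.264,-2.2)
a,d=cams.read_camera("scene")
cv2.imwrite("pics/j.png",cv2.resize(a[160:310,200:360],None,fx=4,fy=4,interpolation=cv2.INTER_CUBIC)[:,:,::-1])
```

```text
t 38.5 pos [0.5154 0.3281 0.2694] rot [-1.7994e+02  8.0000e-02 -2.2100e+00] F [-0.4  0.1 -1.1] w 0.0497
shift [-0.0006  0.0001  0.0054] turn [-0.06  0.08 -0.01]
```

View pics/j.png

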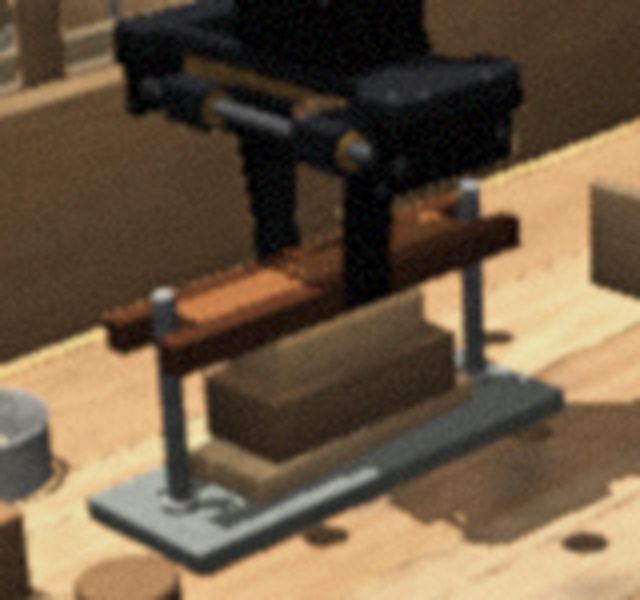

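A rod stands in each notch, at (165,310) and (470,200), with no contact force. Lowering the last 5 mm and releasing.

Call:
{"fn": "jog_arm", "kwargs": {
  "rows": [
    [1, 0, 0, 0.002, 0, 0, 0],
    [1, 0, 0, 0.002, 0, 0, 0],
    [1, 0, 0, 0.001, 0, 0, 0],
    [1, 0, 0, 0, 0, 0, 0],
    [1, 0, 0, 0, 0, 0, 0],
    [1, 0, 0, 0, 0, 0, 0]
  ]
}}

```text
time_s: 39.05
tool_pos: [0.5156, 0.3283, 0.2651]
tool_rot: [-179.9, 0.0, -2.2]
force: [0.6, -0.4, -1.7]
grip_width: 0.0495
```

Call:
{"fn": "jog_arm", "kwargs": {
  "rows": [
    [1, 0, 0, 0.0005, 0, 0, 0],
    [0, 0, 0, 0, 0, 0, 0],
    [0, 0, 0, 0, 0, 0, 0],
    [0, 0, 0, 0, 0, 0, 0],
    [0, 0, 0, 0, 0, 0, 0],
    [0, 0, 0, 0, 0, 0, 0],
    [0, 0, 0, -0.015, 0, 0, 0],
    [0, 0, 0, -0.025, 0, 0, 0],
    [0, 0, 0, -0.035, 0, 0, 0],
    [0, 0, 0, -0.035, 0, 0, 0],
    [0, 0, 0, 0, 0, 0, 0]
  ]
}}

```text
time_s: 39.97
tool_pos: [0.5165, 0.3302, 0.3833]
tool_rot: [-179.5, -0.6, -2.2]
force: [0.1, 0.9, 0.7]
grip_width: 0.0868
```

Call:
{"fn": "jog_arm", "kwargs": {
  "rows": [
    [0, -0.01, 0.035, 0, 0, 0, 0],
    [0, -0.01, 0.035, 0, 0, 0, 0],
    [0, -0.01, 0.035, 0, 0, 0, 0],
    [0, -0.01, 0.035, 0, 0, 0, 0],
    [0, -0.01, 0.035, 0, 0, 0, 0],
    [0, 0, 0, 0, 0, 0, 0],
    [0, 0, 0, 0, 0, 0, 0],
    [0, 0, 0, 0, 0, 0, 0]
  ]
}}

```text
time_s: 40.63
tool_pos: [0.4589, 0.1558, 0.3753]
tool_rot: [-179.9, -0.1, -2.2]
force: [0.2, 0.0, 0.5]
grip_width: 0.087
```

Run:
```python
from h import *
find("bar",93); find("press"); find("block")
b,_=cams.read_camera("scene"); a,d=cams.read_camera("top")
cv2.imwrite("pics/k.png",np.hstack([cv2.resize(b[180:330,200:360],(426,400)),cv2.resize(a[180:280,230:350][:,:],(374,400))])[:,:,::-1])
go(.5,.3,.3,0)
```

```text
bar 0.98 [516.8 329.2] [ 50.5 203.8] -2.3 [90.3 93.4 96.2] 1615
press 0.81 [510.1 329.2] [ 77.8 225.7] -0.5 [ 8.4 12.2 15.7] 892
block 0.96 [546.8 527.4] [54.4 60.5] -0.0 [37.  40.5 43.4] 510
t 41.03 pos [0.4589 0.1558 0.3741] rot [-1.7988e+02  6.0000e-02 -2.1300e+00] F [-0.1 -0.6  0.6] w 0.0871
shift [ 0.0358 -0.1455  0.0744] turn [-0.13  0.05 -2.13]
```

View pics/k.png

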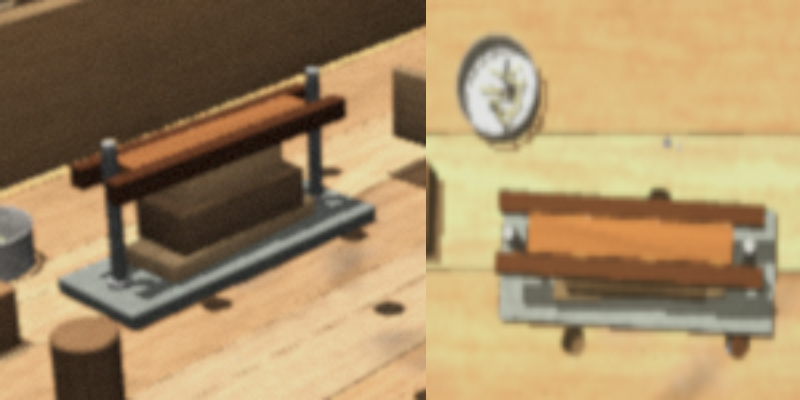

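The bar lies flat with its top at 93 mm, as expected. A rod stands in each notch, the stack is centred, and the robot is clear. Handing in.

```bash
python3 -c "
from cell import env; print(env.sign_off())"
```

```text
the job is handed in; nothing more can be done
None
```

The dry pack is made up in the press and handed in at about 41 s of the 106 s allowed. From the bottom it goes long, middle and short piece, with the notched bar on top.

- **Getting the pieces out:** The gripper body did not fit between the vise and the toolbox wall at the short and long pieces. I hooked the short piece clear of the wall and parked it, then pushed the long piece out along its length. After that I stacked all three and laid the bar on.
- **Last checks:** The bar lies flat with its top at 93 mm, as expected for the full pack. It is within about 3 mm of the press centre and turned within 0.2° of it, with a rod in each notch. The three pieces measured within about 2–4 mm of centre as they were placed.
- **Robot and bystanders:** The arm stands clear with the gripper open, and nothing pushed back noticeably on it at any point. The block measured where it started, and the tin and the dog were never touched, though I did not measure those two again.
- **Disagreement:** A last measurement of the press alone gave 510 mm in x instead of 513.5 mm and a slightly different angle. The bar was covering most of it by then, so I relied on the earlier unobstructed readings.

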